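# Make up one drive kit in the compartment tray

## Task

Make up one drive kit in the cream compartment tray: stand the motor on the red pad, lay the orange gear on the blue pad, the smaller ball bearing on the green pad and the shorter aluminium profile on the yellow pad, each the same way up as you found it and well centred on its pad. The longer profile and the larger bearing do not belong in the kit: leave them lying where they are.

Things in the scene. Friction and masses are not known exactly. Their poses are not given: they have to be found in the camera images.
- pad_red: red pad, 50 x 50 x 3 mm, fixed on the floor of one compartment of the fixed cream tray (319 x 209 mm, rim 55 mm high, partitions 44 mm). From the pad's centre its walls stand at least 44 mm off along x, 47 mm along y. Origin: centre of its underside, 3 mm above the worktop; its top is 3 mm higher. x: along the tray's long side (roughly the robot's left-right), y: short side, z up
- pad_blue: blue pad, 50 x 50 x 3 mm, fixed on the floor of one compartment of the fixed cream tray (319 x 209 mm, rim 55 mm high, partitions 44 mm). From the pad's centre its walls stand at least 44 mm off along x, 47 mm along y. Origin: centre of its underside, 3 mm above the worktop; its top is 3 mm higher. x: along the tray's long side (roughly the robot's left-right), y: short side, z up
- pad_green: green pad, 50 x 50 x 3 mm, fixed on the floor of one compartment of the fixed cream tray (319 x 209 mm, rim 55 mm high, partitions 44 mm). From the pad's centre its walls stand at least 44 mm off along x, 47 mm along y. Origin: centre of its underside, 3 mm above the worktop; its top is 3 mm higher. x: along the tray's long side (roughly the robot's left-right), y: short side, z up
- pad_yellow: yellow pad, 50 x 50 x 3 mm, fixed on the floor of one compartment of the fixed cream tray (319 x 209 mm, rim 55 mm high, partitions 44 mm). From the pad's centre its walls stand at least 44 mm off along x, 47 mm along y. Origin: centre of its underside, 3 mm above the worktop; its top is 3 mm higher. x: along the tray's long side (roughly the robot's left-right), y: short side, z up
- motor: small motor, standing shaft up: black cylinder 28 mm across and 24 mm high with a gold band near its foot, a silvery shaft 3 mm thick on top, 36 mm high in all. Origin: centre of its underside; z up. Loose, on the worktop. (Keep clear: behind the parts a riser 100 mm high, with a unit up to 370 mm on it, juts forward to x 0.59, y -0.22; the two machines at the left are 0.25 m high.)
- gear: orange printed gear lying flat, hub up: toothed disc 50 mm across and 9 mm thick; on its middle a round hub 16 mm across that rises to 15 mm, good to grip. Origin: centre of its underside; z up. Loose, on the worktop.
- bearing: the smaller of two ball bearings, lying flat: light-grey ring with a black seal round a small hole, 26 mm across, 8 mm high. Origin: centre of its underside; z up. Loose, on the worktop.
- short_profile: the shorter of two offcuts of square aluminium profile, silver with black slots: 60 mm long (along its own y), 20 mm wide (x) and 20 mm high (z), lying flat. Origin: centre of its underside; z up. Loose, on the worktop.
- long_profile: the longer of two offcuts of square aluminium profile, silver with black slots: 80 mm long (along its own y), 20 mm wide (x) and 20 mm high (z), lying flat. Origin: centre of its underside; z up. Loose, on the worktop. A look-alike that does not belong in the kit
- big_bearing: the larger of two ball bearings, lying flat: steel ring with a black seal round a hole, 47 mm across, 14 mm high. Origin: centre of its underside; z up. Loose, on the worktop. A look-alike that does not belong in the kit

How it is judged:
At the end, for the whole second after the job is handed in: Motor on the red, gear on the blue, small bearing on the green, short profile on the yellow pad, each within 15 mm of the pad's centre, same way up as at the start (within 0.15 rad), released and at rest; long profile and large bearing at rest within 30 mm of where they started (horizontal distance between motor and pad_red below 0.015 m and z of motor in the frame of pad_red between -0.001 and 0.007 m and angle between each of motor, gear, bearing, short_profile's own z axis and vertical below 0.15 rad and linear speed of each of motor, gear, bearing, short_profile, long_profile, big_bearing below 0.02 m/s and angular speed of each of motor, gear, bearing, short_profile below 0.2 rad/s and horizontal distance between gear and pad_blue below 0.015 m and z of gear in the frame of pad_blue between -0.001 and 0.007 m and horizontal distance between bearing and pad_green below 0.015 m and z of bearing in the frame of pad_green between -0.001 and 0.007 m and horizontal distance between short_profile and pad_yellow below 0.015 m and z of short_profile in the frame of pad_yellow between -0.001 and 0.007 m and distance of each of long_profile, big_bearing from where it was at the start of the episode below 0.03 m); the robot touches nothing.
It also fails if it takes over 128 s, if anything falls off the work surface, if the arm or the gripper's body presses on something with over 40 N, if the wrist force passes 120 N, or if a joint passes its speed limit or range.

## Robot

A 6-joint arm with a two-finger parallel gripper is mounted at the origin on a cart in front of the work surface, level with it; the furniture and walls round the work are solid. World frame = base frame: x ahead of the robot, y to its left, z up, the work surface at z = 0. Lengths are in m, angles in rad, forces in N, time in s.
With the tool pointing down it reaches from about 0.35 to 0.975 m from the base axis. Payload 4.9 kg.
Tool frame: the origin (TCP) lies at the very end of the fingers, on their centre line; the grasp point (between the pads) lies ctrl.grip_point_offset behind it (ctrl.grip_point_offset is the distance from the TCP to the grasp point, in m); z points along the fingers, y is the line along which they close (so a half turn about z gives the same grasp; the last joint's range is limited). The gripper opens to 85 mm and grips with 20 to 120 N. Pads are 22 mm wide; open, the fingers measure 114 mm over their backs; the gripper's body (76 mm by 85 mm) begins 54 mm behind the grasp point. The pads swing forward as they close: fully open they stand 13 mm farther back than shut.
Start: joints at [-1.243, 0.053, 1.613, -0, 1.476, -0.119], TCP at [0.27, -0.564, 0.231] pointing down, gripper open.
Joint ranges: [-3.01, 3.01], [-1.01, 2.22], [0.06, 2.58], [-1.02, 4.17], [0.09, 2.62], [-3.14, 3.14]. Speed limits (rad/s): [2.57, 2.57, 3.14, 3.14, 3.14, 3.14].

## Interface

Orientations are given as a rotation vector (axis times angle).
In Python, from station import ctrl gives the robot as it stands. The module is installed in compiled form; this text tells all that it offers.
- The arm moves only by the tool drive_tool, never from a script. Its argument "steps" is a list of rows, each an object with "translation": the shift along the tool's x, y, z normalised to -1 to 1, where 1 is 4 cm, a list of three; "angular": the turn, a rotation vector about the tool's x, y, z normalised to -1 to 1, where 1 is 8 degrees, a list of three; "gripper": the opening, from 0 (shut) to 1 (fully open). In form: [{"translation": [dx, dy, dz], "angular": [wx, wy, wz], "gripper": gripper}, ...]. A call has 1 to 8 rows; each row shifts and turns the commanded pose from where the row before left it, along the tool's axes as they then stand; what a row does not reach is not made up. A row lasts 1/8 s, in which the tool goes at most 62.5 mm and 10.7 degrees, less where a joint would pass 70% of its speed; a pose out of reach is approached as far as the arm can. A call with a number of a shift or a turn outside -1 to 1 is refused whole. A call with a gripper value outside its range is refused whole. The fingers move at their own pace and stop on an object; "force" is the grip in N (left out, the last holds). Time passes only in rows, so rows that do not move let the fingers close. It gives the time, the measured TCP pose, the force, the opening and the grip force at its end, in the units of the state.
- ctrl.get_obs(): the state, without advancing time (a new reading comes with each control period).
- ctrl.get_image(name): name is "scene" or "top" or "wrist"; returns a dict with "color" (384x512x3 uint8, red, green, blue), "depth" (384x512 float32, m along the optical axis (not along the pixel's ray), 0 where there is no reading), "fx", "fy", "cx", "cy" (pixels), "k1" (the pictures are not rectified: a ray, as slopes to the right and down, at radius r is drawn at 1 + k1 r^2 times it, then the intrinsics apply), "R" (3x3) and "t" (3): a world point X has camera coordinates R X + t. Camera axes: x right, y down, z forward; pixel columns grow to the right and rows downward; lengths in m; the calibration is good to about 2 mm. A picture is of the moment at which its call begins.
- ctrl.finish_job(): hands the job in; it is judged then, once.
The state is a dict: "t": time; "q": joint angles; "dq": joint speeds; "effort": joint torques, N m; "tool_pos": TCP position; "tool_rot": TCP orientation; "contact_force": force on the tool from outside, world axes, zero at the start; "wrist_torque": the same for the moment, N m; "opening": finger opening in m; "grip_force": force on a finger pad.
Only numpy, scipy, OpenCV 4.12 (cv2) and the standard library are available. Lean on these libraries where they do the work, as an engineer would, in place of code of your own. Each camera call takes 0.05 s, during which the arm holds its last target. There are 200 camera calls.

## Working session

There is one attempt and no reset: what is moved stays moved. The work goes in short steps, Python scripts to look and compute and a tool call to move; the robot and the scene stay as the last step left them, time stands still between calls to the robot, and variables do not carry over. Pictures are saved under pics/ and viewed, at most 16 in all, crops included, and the job is handed in when it is done.

Besides the shell and the picture viewer there is one more tool, called after "Call:" by a JSON object that holds its "method" and its "body", one argument or row to a line. drive_tool: Moves the arm, as the interface text tells. Its arguments: {"type":"object","properties":{"steps":{"type":"array"},"force":{"type":"number"}},"required":["steps"]}

```bash
mkdir -p pics; cat > h.py <<'E'
import numpy as np, cv2
from station import ctrl
def grab(n,save=None):
    d=ctrl.get_image(n)
    if save: cv2.imwrite('pics/'+save,cv2.cvtColor(d['color'],cv2.COLOR_RGB2BGR)); np.savez('pics/'+save[:-4],**d)
    return d
def ray(d,u,v):
    x=(u-d['cx'])/d['fx'];y=(v-d['cy'])/d['fy'];r0=np.hypot(x,y);r=r0
    for _ in range(20): r=r0/(1+d['k1']*r*r)
    s=r/r0 if r0>0 else 1
    return -d['R'].T@d['t'], d['R'].T@np.array([x*s,y*s,1.])
def onz(d,u,v,z):
    c,r=ray(d,u,v); return c+r*(z-c[2])/r[2]
def pt(d,u,v):
    c,r=ray(d,u,v); return c+r*d['depth'][int(round(v)),int(round(u))]
E
python3 - <<'E'
from h import *
for n in('scene','top','wrist'):
    d=grab(n,n+'0.png'); print(n,d['fx'],d['k1'],-d['R'].T@d['t'],d['R'].round(3).tolist())
a=[cv2.imread(f'pics/{n}0.png') for n in('scene','top')]
o=ctrl.get_obs();print(o,ctrl.grip_point_offset)
E
```

```text
scene 390.10269838308477 0.021936766845105704 [-0.42323066 -0.69803245  0.57277454] [[0.56, -0.828, 0.013], [-0.344, -0.247, -0.906], [0.754, 0.503, -0.423]]
top 478.7627782898631 -0.058823685219714324 [ 0.37162743 -0.05657616  1.32599607] [[-0.005, -1.0, -0.002], [-0.992, 0.005, -0.123], [0.123, 0.001, -0.992]]
wrist 314.49381074554157 -0.07259751014220599 [ 0.34676881 -0.52660358  0.37159185] [[0.432, -0.902, -0.002], [-0.852, -0.409, 0.328], [-0.297, -0.14, -0.945]]
{'t': 0.15, 'q': array([-1.24298570e+00,  5.32528597e-02,  1.61397616e+00,  1.40003126e-05,
        1.47601254e+00, -1.18984022e-01]), 'dq': array([-0.00012714, -0.00288322, -0.00438833, -0.00166348, -0.00013214,
       -0.00053714]), 'effort': array([ 3.96612668e-04, -3.94238985e+01, -3.70723164e+01, -1.19044839e-04,
        4.64023513e-03,  4.16712041e-06]), 'tool_pos': array([ 0.2699027 , -0.56317604,  0.23031735]), 'tool_rot': array([-3.06192526e+00, -6.95634683e-01,  2.48048065e-04]), 'contact_force': array([-0.10895417, -1.04021258,  0.84118416]), 'wrist_torque': array([-0.01891552, -0.02419044,  0.03461258]), 'grip_force': 0.0, 'opening': 0.08561008366876746} 0.0187
```

View pics/top0.png

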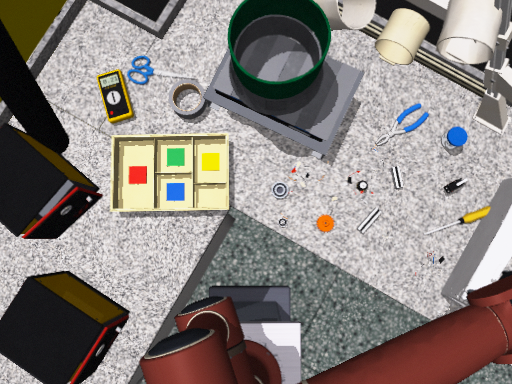

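View pics/scene0.png

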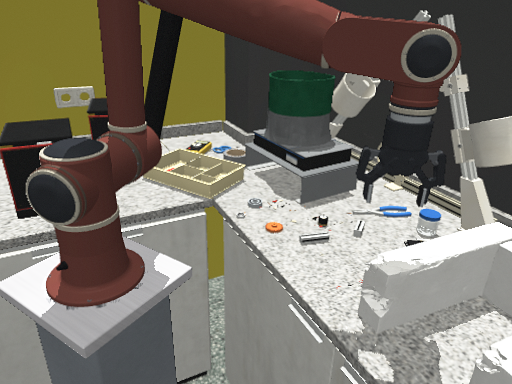

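The top view shows the pads at red (138,175), green (176,157), blue (176,192) and yellow (211,161). The parts are the gear (326,224), small bearing (283,222), motor (362,185), short profile (397,177), long profile (369,219) and big bearing (280,190). The scene view shows the same layout and confirms that the tray is open.

```bash
python3 - <<'E'
from h import *
def L(n): return dict(np.load(f'pics/{n}0.npz'))
d=L('top'); s=L('scene')
hsv=cv2.cvtColor(d['color'],cv2.COLOR_RGB2HSV)
def cen(d,lo,hi,box):
    hsv=cv2.cvtColor(d['color'],cv2.COLOR_RGB2HSV)
    m=cv2.inRange(hsv,lo,hi); k=np.zeros_like(m);x0,y0,x1,y1=box;k[y0:y1,x0:x1]=m[y0:y1,x0:x1]
    n,l,st,c=cv2.connectedComponentsWithStats(k); i=1+np.argmax(st[1:,4]); return c[i],st[i]
for nm,lo,hi,box in [('red',(0,180,100),(5,255,255),(112,135,230,212)),('green',(45,120,80),(85,255,255),(112,135,230,212)),('blue',(100,120,80),(125,255,255),(112,135,230,212)),('yellow',(25,200,150),(32,255,255),(112,135,230,212)),('gear',(5,150,150),(18,255,255),(305,205,345,245))]:
    c,st=cen(d,lo,hi,box); print(nm,c.round(1),st,onz(d,*c,.006 if nm!='gear' else .009).round(4),pt(d,*c).round(4))
for nm,u,v in [('bear',283,222),('motor',362,185),('sp',397,177),('lp',369,219),('big',280,190)]:
    print(nm,onz(d,u,v,.01).round(3),pt(d,u,v).round(3))
c,st=cen(s,(5,150,150),(18,255,255),(255,215,290,240)); print('gear scene',c,st,onz(s,*c,.009),pt(s,*c))
im=d['color'][160:250,260:420,::-1]; cv2.imwrite('pics/c1.png',cv2.resize(im,None,fx=5,fy=5,interpolation=2))
E
```

```text
red [137.3 174.3] [129 166  18  18 298] [0.5536 0.2883 0.006 ] [0.5539 0.2889 0.0038]
green [175.1 156.8] [167 148  17  18 296] [0.6025 0.183  0.006 ] [0.6031 0.1836 0.0026]
blue [175.  191.4] [167 183  17  18 304] [0.505  0.1817 0.006 ] [0.505  0.1817 0.0058]
yellow [210. 161.] [202 153  17  17 288] [0.59   0.0848 0.006 ] [0.59   0.0849 0.0057]
gear [325.  222.9] [317 215  17  17 226] [ 0.416  -0.2325  0.009 ] [ 0.4164 -0.2342 -0.0039]
bear [ 0.419 -0.117  0.01 ] [ 0.42  -0.118 -0.004]
motor [ 0.52  -0.337  0.01 ] [ 0.518 -0.333  0.031]
sp [ 0.542 -0.436  0.01 ] [ 0.541 -0.434  0.016]
lp [ 0.426 -0.354  0.01 ] [ 0.425 -0.352  0.02 ]
big [ 0.507 -0.11   0.01 ] [ 0.508 -0.11   0.001]
gear scene [273.67272727 226.40909091] [266 222  17   9 110] [ 0.41292709 -0.23293058  0.009     ] [ 0.41199843 -0.23344714  0.00962615]
```

View pics/c1.png

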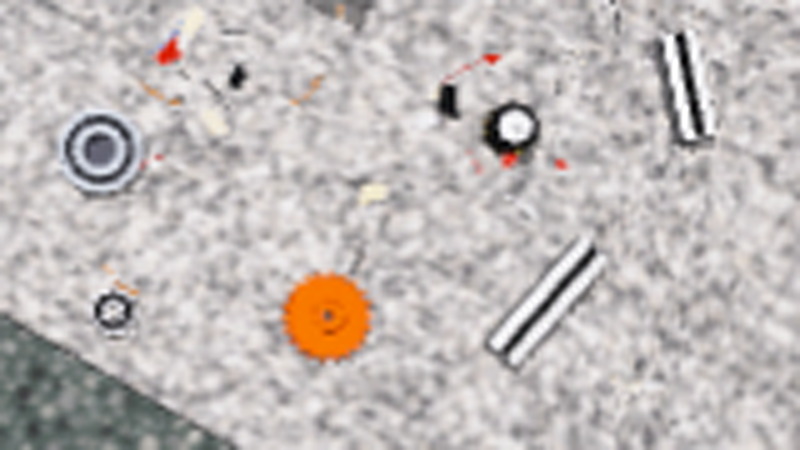

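View pics/wrist0.png

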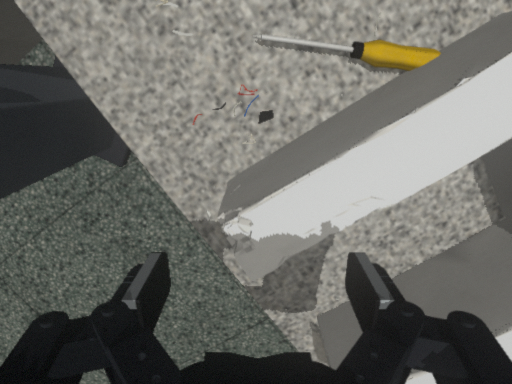

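The crop shows the short profile at about (683,90), with its long axis yawed about 15° in world. The motor's top is at (515,125), the gear at (328,315) and the small bearing at (113,311). The wrist picture shows no parts yet. I'll move over the short profile first.

```bash
cat >> h.py <<'E'
from scipy.spatial.transform import Rotation as Ro
def plan(x,y,z,yaw=None):
    o=ctrl.get_obs(); R=Ro.from_rotvec(o['tool_rot']).as_matrix(); p=o['tool_pos']
    dl=R.T@(np.array([x,y,z])-p)/.04
    print('t %.2f'%o['t'],'pos',p.round(4),'yaw %.2f'%np.degrees(np.arctan2(R[1,0],R[0,0])),'tilt',R[:2,2].round(4),'move units',dl.round(2),end=' ')
    if yaw is not None:
        T=Ro.from_matrix(np.array([[np.cos(a:=np.radians(yaw)),np.sin(a),0],[np.sin(a),-np.cos(a),0],[0,0,-1]]).T if 0 else np.array([[np.cos(a:=np.radians(yaw)),np.sin(a),0],[np.sin(a),-np.cos(a),0],[0,0,-1]]))
        print('turn units',(np.degrees((Ro.from_matrix(R).inv()*T).as_rotvec())/8).round(2),end='')
    print(' opening %.4f'%o['opening'])
E
python3 -c "
from h import *
plan(.53,-.436,.16,15)"
```

```text
t 0.15 pos [ 0.2699 -0.5632  0.2303] yaw 25.60 tilt [-0.0005  0.0016] move units [ 7.24 -0.05  1.76] turn units [-0.01 -0.    1.32] opening 0.0856
```

Call:
{"method": "drive_tool", "body": {
  "steps": [
    {"translation": [1, 0, 0.2], "angular": [0, 0, 0], "gripper": 0.6},
    {"translation": [1, 0, 0.2], "angular": [0, 0, 0], "gripper": 0.6},
    {"translation": [1, 0, 0.2], "angular": [0, 0, 0], "gripper": 0.6},
    {"translation": [1, 0, 0.25], "angular": [0, 0, 0], "gripper": 0.6},
    {"translation": [1, 0, 0.25], "angular": [0, 0, 0], "gripper": 0.6},
    {"translation": [1, 0, 0.3], "angular": [0, 0, 0], "gripper": 0.6},
    {"translation": [1, 0, 0.3], "angular": [0, 0, 0.66], "gripper": 0.6},
    {"translation": [0.25, 0, 0], "angular": [0, 0, 0.66], "gripper": 0.6}
  ]
}}

```text
t: 1.15
tool_pos: [0.5331, -0.4369, 0.1609]
tool_rot: [-3.112, -0.41, 0.003]
contact_force: [-0.9, 0.1, 0.0]
opening: 0.0515
grip_force: 0.0
```

Call:
{"method": "drive_tool", "body": {
  "steps": [
    {"translation": [0, 0, 0], "angular": [0, 0, 0], "gripper": 0.6},
    {"translation": [0, 0, 0], "angular": [0, 0, 0], "gripper": 0.6}
  ]
}}

```text
t: 1.4
tool_pos: [0.5315, -0.4395, 0.1633]
tool_rot: [-3.114, -0.413, 0.0]
contact_force: [0.6, -0.1, -0.4]
opening: 0.0512
grip_force: 0.0
```

```bash
python3 - <<'E'
from h import *
plan(.542,-.436,.16,15)
grab('wrist','w1.png')
E
```

```text
t 1.40 pos [ 0.5315 -0.4395  0.1633] yaw 15.09 tilt [-0.0003 -0.    ] move units [ 0.28 -0.01  0.08] turn units [-0.    0.    0.01] opening 0.0512
```

View pics/w1.png

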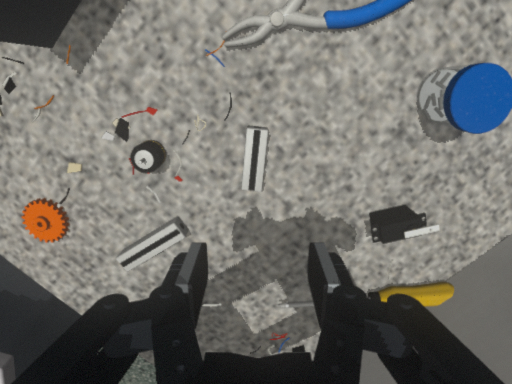

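The wrist view shows the short profile at (255,158), the motor at (148,156), the gear at (44,221) and the long profile at (152,243). The fingertips are at the bottom.

```bash
cat >> h.py <<'E'
def cloud(d):
    v,u=np.mgrid[:384,:512].astype(float); x=(u-d['cx'])/d['fx'];y=(v-d['cy'])/d['fy'];r0=np.hypot(x,y);r=r0.copy()
    for _ in range(20): r=r0/(1+d['k1']*r*r)
    s=r/np.maximum(r0,1e-9); P=np.stack([x*s,y*s,np.ones_like(x)],-1)*d['depth'][...,None]
    return (P-d['t'])@d['R']
E
python3 - <<'E'
from h import *
d=dict(np.load('pics/w1.npz')); P=cloud(d); Z=P[...,2]
print('table z',np.median(Z[60:120,270:400]), Z[60:120,270:400].std())
m=((Z>.008)&(Z<.06)&(d['depth']>0)).astype(np.uint8); m[240:]=0
m=cv2.morphologyEx(m,cv2.MORPH_OPEN,np.ones((3,3)))
n,l,st,c=cv2.connectedComponentsWithStats(m)
for i in range(1,n):
    if st[i,4]>60:
        r=cv2.minAreaRect(np.argwhere(l==i)[:,::-1].astype(np.float32)); z=np.median(Z[l==i])
        print(c[i].round(1),st[i,4],[np.round(a,1) for a in r],'z',z.round(4),np.median(P[l==i],0).round(4),'onz',onz(d,*r[0],z).round(4))
E
```

```text
table z -0.0011907445914199435 0.016600667314591682
[39.6 21.8] 2045 [array([40.1, 20.5]), array([41.5, 69.4]), np.float64(30.0)] z 0.0353 [ 0.6164 -0.2346  0.0353] onz [ 0.6175 -0.2348  0.0353]
[278.5  18.9] 710 [array([279.2,  17.5]), array([27.8, 55.8]), np.float64(75.1)] z 0.0093 [ 0.669  -0.4204  0.0093] onz [ 0.6696 -0.4215  0.0093]
[358.1  13.7] 1144 [array([359.6,  14. ]), array([18.7, 98.7]), np.float64(76.8)] z 0.0102 [ 0.6898 -0.4864  0.0102] onz [ 0.6911 -0.4867  0.0102]
[230.6  31.1] 64 [array([230.5,  31. ]), array([ 4.9, 17.7]), np.float64(45.0)] z 0.0089 [ 0.6486 -0.3841  0.0089] onz [ 0.6484 -0.3839  0.0089]
[244.7  40.2] 83 [array([244.5,  40.6]), array([ 5.4, 17.7]), np.float64(77.5)] z 0.0091 [ 0.6443 -0.3981  0.0091] onz [ 0.644  -0.3976  0.0091]
[440.5  94.3] 1769 [array([443.6,  91.2]), array([45.4, 66.7]), np.float64(13.6)] z 0.0378 [ 0.6452 -0.5662  0.0378] onz [ 0.6492 -0.569   0.0378]
[254.1 158.6] 1367 [array([254.3, 158.8]), array([21.8, 64.3]), np.float64(5.0)] z 0.0188 [ 0.5472 -0.4322  0.0188] onz [ 0.5468 -0.4324  0.0188]
[146.8 156.8] 831 [array([147. , 156.5]), array([31., 32.]), np.float64(90.0)] z 0.0231 [ 0.524  -0.3357  0.0231] onz [ 0.5243 -0.3359  0.0231]
[400.  224.8] 1561 [array([403.8, 223.1]), array([30.8, 68.2]), np.float64(78.7)] z 0.0338 [ 0.5243 -0.5857  0.0338] onz [ 0.5269 -0.5868  0.0338]
[ 40.7 223. ] 190 [array([ 40.5, 223. ]), array([14., 15.]), np.float64(90.0)] z 0.0134 [ 0.4201 -0.2312  0.0134] onz [ 0.4204 -0.2314  0.0134]
[168.5 231.8] 521 [array([165., 229.]), array([20., 40.]), np.float64(90.0)] z 0.0183 [ 0.45   -0.3684  0.0183] onz [ 0.4527 -0.3635  0.0183]
```

```bash
cat >> h.py <<'E'
def blobs(d,zlo,zhi,zone,minpx=60):
    """depth blobs inside world zone x0,x1,y0,y1: centre, size and yaw of the min-area rect in world xy"""
    P=cloud(d);Z=P[...,2]; x0,x1,y0,y1=zone
    m=((Z>zlo)&(Z<zhi)&(d['depth']>0)&(P[...,0]>x0)&(P[...,0]<x1)&(P[...,1]>y0)&(P[...,1]<y1)).astype(np.uint8)
    m=cv2.morphologyEx(m,cv2.MORPH_OPEN,np.ones((3,3)))
    n,l,st,c=cv2.connectedComponentsWithStats(m)
    for i in range(1,n):
        if st[i,4]<minpx: continue
        z=np.median(Z[l==i]); ct=cv2.findContours((l==i).astype(np.uint8),cv2.RETR_EXTERNAL,cv2.CHAIN_APPROX_NONE)[0][0][:,0]
        w=np.array([onz(d,u,v,z)[:2] for u,v in ct])*1000; r=cv2.minAreaRect(w.astype(np.float32)); b=cv2.boxPoints(r)
        e=max(b[1]-b[0],b[2]-b[1],key=np.linalg.norm); (cx,cy),R=cv2.minEnclosingCircle(w.astype(np.float32))
        print('px',c[i].round(0),st[i,4],'rect c',np.round(r[0],1),'size',np.round(r[1],1),'yaw %.1f'%(np.degrees(np.arctan2(e[1],e[0]))%180),'z %.1f'%(z*1000),'circ',np.round((cx,cy,R),1),'mean',w.mean(0).round(1))
E
python3 - <<'E'
from h import *
blobs(dict(np.load('pics/w1.npz')),.01,.06,(.4,.6,-.5,-.2))
blobs(dict(np.load('pics/top0.npz')),.01,.06,(.4,.6,-.5,-.2),10)
plan(.546,-.434,.10,15)
E
```

```text
px [29. 43.] 135 rect c [ 598.1 -226. ] size [ 3.8 27. ] yaw 94.5 z 33.2 circ [ 598.4 -225.9   13.5] mean [ 598.2 -225.8]
px [254. 159.] 1364 rect c [ 545.7 -432.4] size [61.3 19.9] yaw 9.5 z 18.9 circ [ 545.5 -432.2   31.4] mean [ 546.1 -432.3]
px [147. 157.] 810 rect c [ 523.6 -335.8] size [28.4 30.6] yaw 104.9 z 23.2 circ [ 523.3 -335.9   16.5] mean [ 524.  -335.8]
px [ 40. 223.] 169 rect c [ 419.8 -231.6] size [15.2 17.4] yaw 105.7 z 13.5 circ [ 420.3 -230.9    9.4] mean [ 419.9 -231.4]
px [152. 244.] 1371 rect c [ 429.5 -351.8] size [22.3 83.1] yaw 137.9 z 18.7 circ [ 430.4 -350.8   41.7] mean [ 430.8 -352.5]
px [397. 176.] 171 rect c [ 541.7 -433.2] size [60.2 22.8] yaw 9.8 z 19.3 circ [ 541.7 -434.    30.3] mean [ 540.8 -433.3]
px [362. 185.] 90 rect c [ 517.1 -334.3] size [27.8 24.8] yaw 89.7 z 23.7 circ [ 517.7 -333.6   15.1] mean [ 517.7 -333.7]
px [370. 219.] 196 rect c [ 425.  -352.8] size [21.2 74.5] yaw 137.3 z 19.3 circ [ 425.5 -352.2   37.5] mean [ 425.5 -352.2]
t 1.45 pos [ 0.5314 -0.4396  0.1635] yaw 15.05 tilt [-0.     -0.0002] move units [ 0.39 -0.04  1.59] turn units [0.   0.   0.01] opening 0.0512
```

Call:
{"method": "drive_tool", "body": {
  "steps": [
    {"translation": [0.35, -0.07, 0.6], "angular": [0, 0, 0.34], "gripper": 0.55},
    {"translation": [0, 0, 1], "angular": [0, 0, 0.34], "gripper": 0.55},
    {"translation": [0, 0, 0.9], "angular": [0, 0, 0], "gripper": 0.55},
    {"translation": [0, 0, 0.6], "angular": [0, 0, 0], "gripper": 0.55},
    {"translation": [0, 0, 0.4], "angular": [0, 0, 0], "gripper": 0.55},
    {"translation": [0, 0, 0.2], "angular": [0, 0, 0], "gripper": 0.55},
    {"translation": [0, 0, 0], "angular": [0, 0, 0], "gripper": 0.55},
    {"translation": [0, 0, 0], "angular": [0, 0, 0], "gripper": 0.55}
  ]
}}

```text
t: 2.45
tool_pos: [0.5455, -0.4336, 0.0168]
tool_rot: [3.129, 0.263, 0.002]
contact_force: [0.4, 0.7, -1.1]
opening: 0.0468
grip_force: 0.0
```

```bash
python3 - <<'E'
from h import *
plan(.544,-.433,.004,9.6); d=grab('wrist','w2.png')
E
```

```text
t 2.45 pos [ 0.5455 -0.4336  0.0168] yaw 9.60 tilt [ 0.0017 -0.0017] move units [-0.03 -0.02  0.32] turn units [ 0.01 -0.01  0.  ] opening 0.0468
```

View pics/w2.png

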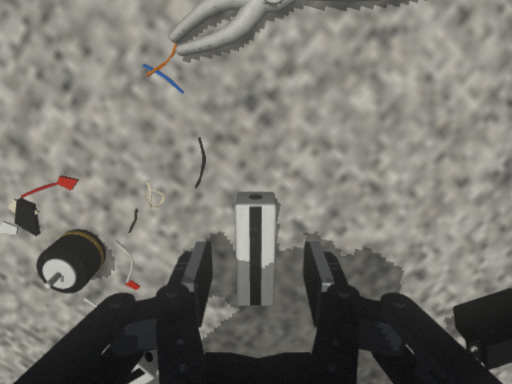

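The short profile sits between the open fingers at (256,250) and is aligned with them. I'll lower the rest of the way and grip.

Call:
{"method": "drive_tool", "body": {
  "steps": [
    {"translation": [0, 0, 0.3], "angular": [0, 0, 0], "gripper": 0.55},
    {"translation": [0, 0, 0], "angular": [0, 0, 0], "gripper": 0.55},
    {"translation": [0, 0, 0], "angular": [0, 0, 0], "gripper": 0.1},
    {"translation": [0, 0, 0], "angular": [0, 0, 0], "gripper": 0.1},
    {"translation": [0, 0, 0], "angular": [0, 0, 0], "gripper": 0.1},
    {"translation": [0, 0, 0], "angular": [0, 0, 0], "gripper": 0.1},
    {"translation": [0, 0, 0], "angular": [0, 0, 0], "gripper": 0.1}
  ],
  "force": 40
}}

```text
t: 3.38
tool_pos: [0.5448, -0.4329, 0.0034]
tool_rot: [3.13, 0.263, 0.0]
contact_force: [-0.0, -0.8, 0.9]
opening: 0.019
grip_force: 41.0
```

```bash
python3 -c "
from h import *
plan(.46,-.15,.15,9.6);plan(.58,.085,.15,9.6)"
```

```text
t 3.38 pos [ 0.5448 -0.4329  0.0034] yaw 9.60 tilt [ 0.0001 -0.0001] move units [-0.91 -7.33 -3.67] turn units [ 0. -0.  0.] opening 0.0190
t 3.38 pos [ 0.5448 -0.4329  0.0034] yaw 9.60 tilt [ 0.0001 -0.0001] move units [  3.03 -12.62  -3.67] turn units [ 0. -0.  0.] opening 0.0190
```

Call:
{"method": "drive_tool", "body": {
  "steps": [
    {"translation": [0, 0, -0.7], "angular": [0, 0, 0], "gripper": 0.1},
    {"translation": [-0.4, 0, -1], "angular": [0, 0, 0], "gripper": 0.1},
    {"translation": [-0.6, -0.5, -1], "angular": [0, 0, 0], "gripper": 0.1},
    {"translation": [-0.6, -0.8, -0.9], "angular": [0, 0, 0], "gripper": 0.1},
    {"translation": [-0.2, -1, -0.1], "angular": [0, 0, 0], "gripper": 0.1},
    {"translation": [0.2, -1, 0], "angular": [0, 0, 0], "gripper": 0.1},
    {"translation": [0.2, -1, 0], "angular": [0, 0, 0], "gripper": 0.1},
    {"translation": [0.2, -1, 0], "angular": [0, 0, 0], "gripper": 0.1}
  ]
}}

```text
t: 4.38
tool_pos: [0.4618, -0.2305, 0.1513]
tool_rot: [3.131, 0.262, 0.0]
contact_force: [0.9, -0.2, -0.1]
opening: 0.0189
grip_force: 40.8
```

Call:
{"method": "drive_tool", "body": {
  "steps": [
    {"translation": [0.2, -1, 0], "angular": [0, 0, 0], "gripper": 0.1},
    {"translation": [0.2, -1, 0], "angular": [0, 0, 0], "gripper": 0.1},
    {"translation": [0.4, -1, 0], "angular": [0, 0, 0], "gripper": 0.1},
    {"translation": [0.6, -1, 0], "angular": [0, 0, 0], "gripper": 0.1},
    {"translation": [0.6, -1, 0], "angular": [0, 0, 0], "gripper": 0.1},
    {"translation": [0.6, -1, 0], "angular": [0, 0, 0], "gripper": 0.1},
    {"translation": [0.6, -1, 0], "angular": [0, 0, 0], "gripper": 0.1},
    {"translation": [0, 0, 0], "angular": [0, 0, 0], "gripper": 0.1}
  ]
}}

```text
t: 5.38
tool_pos: [0.5419, 0.0681, 0.1512]
tool_rot: [-3.13, -0.269, 0.0]
contact_force: [-0.1, -1.3, -0.6]
opening: 0.019
grip_force: 40.8
```

```bash
python3 - <<'E'
from h import *
plan(.585,.085,.15,9.6); d=grab('wrist','w3.png')
E
```

```text
t 5.38 pos [0.5419 0.0681 0.1512] yaw 9.83 tilt [-0.      0.0004] move units [ 1.13 -0.23  0.03] turn units [-0.   -0.    0.03] opening 0.0190
```

View pics/w3.png

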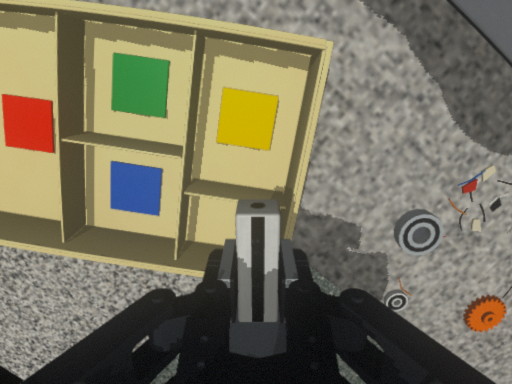

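The held profile is at (258,265). The pads are at yellow (248,118), green (140,85), blue (136,188) and red (28,123). The small bearing is at (396,300) and the gear at (487,314).

```bash
cat >> h.py <<'E'
PADS=[('red',(0,180,100),(5,255,255)),('green',(45,120,60),(85,255,255)),('blue',(100,120,60),(125,255,255)),('yellow',(23,190,150),(28,255,255))]
def pads(d,names=None):
    hsv=cv2.cvtColor(d['color'],cv2.COLOR_RGB2HSV);P=cloud(d)
    for nm,lo,hi in PADS:
        if names and nm not in names: continue
        m=cv2.inRange(hsv,lo,hi); n,l,st,c=cv2.connectedComponentsWithStats(m)
        ok=[i for i in range(1,n) if st[i,4]>500]
        for i in ok:
            r=cv2.minAreaRect(np.argwhere(l==i)[:,::-1].astype(np.float32)); z=np.median(P[l==i][:,2])
            print(nm,np.round(r[0],1),np.round(r[1],1),'z %.4f'%z,'at z=.006',onz(d,*r[0],.006).round(4),'depth median',np.median(P[l==i],0).round(4))
E
python3 - <<'E'
from h import *
d=dict(np.load('pics/w3.npz')); pads(d)
blobs(d,.004,.03,(.38,.55,-.27,0.03))
E
```

```text
red [ 27. 123.] [56. 50.] z 0.0048 at z=.006 [0.5564 0.2903 0.006 ] depth median [0.5566 0.2901 0.0048]
green [139.1  84.6] [55.5 60.1] z 0.0048 at z=.006 [0.6066 0.185  0.006 ] depth median [0.6066 0.185  0.0048]
blue [134.4 187.8] [53.7 46.2] z 0.0048 at z=.006 [0.5095 0.184  0.006 ] depth median [0.5094 0.1839 0.0048]
yellow [246.3 118.7] [55.4 54.9] z 0.0048 at z=.006 [0.5928 0.0871 0.006 ] depth median [0.5931 0.0869 0.0048]
px [419. 233.] 1496 rect c [ 512.5 -103.8] size [48.5 50.4] yaw 98.8 z 12.3 circ [ 512.6 -103.2   26.5] mean [ 513.  -102.4]
px [397. 301.] 305 rect c [ 424.  -112.2] size [27.3 22.8] yaw 53.8 z 6.2 circ [ 423.8 -112.    13.8] mean [ 424.  -111.7]
px [486. 315.] 982 rect c [ 419.9 -227.8] size [49.2 51.9] yaw 95.8 z 7.8 circ [ 418.9 -227.5   26.6] mean [ 419.7 -228.4]
```

```bash
python3 -c "
from h import *
plan(.592,.086,.0105,5)"
```

```text
t 5.42 pos [0.5415 0.0667 0.1511] yaw 9.75 tilt [-0.0006 -0.0003] move units [ 1.33 -0.26  3.51] turn units [0.   0.   0.59] opening 0.0189
```

Call:
{"method": "drive_tool", "body": {
  "steps": [
    {"translation": [0.7, -0.13, 0], "angular": [0, 0, 0.3], "gripper": 0.1},
    {"translation": [0.63, -0.13, 0.2], "angular": [0, 0, 0.3], "gripper": 0.1},
    {"translation": [0, 0, 0.8], "angular": [0, 0, 0], "gripper": 0.1},
    {"translation": [0, 0, 1], "angular": [0, 0, 0], "gripper": 0.1},
    {"translation": [0, 0, 0.6], "angular": [0, 0, 0], "gripper": 0.1},
    {"translation": [0, 0, 0.4], "angular": [0, 0, 0], "gripper": 0.1},
    {"translation": [0, 0, 0.25], "angular": [0, 0, 0], "gripper": 0.1},
    {"translation": [0, 0, 0], "angular": [0, 0, 0], "gripper": 0.1}
  ]
}}

```text
t: 6.42
tool_pos: [0.5926, 0.0834, 0.0212]
tool_rot: [3.139, 0.131, -0.001]
contact_force: [-0.1, 0.3, 0.7]
opening: 0.0188
grip_force: 40.8
```

```bash
python3 -c "
from h import *
plan(.592,.086,.0105,5)"
```

```text
t 6.42 pos [0.5926 0.0834 0.0212] yaw 4.78 tilt [-0.0004 -0.    ] move units [-0.01 -0.07  0.27] turn units [-0.    0.   -0.03] opening 0.0188
```

Call:
{"method": "drive_tool", "body": {
  "steps": [
    {"translation": [0, -0.06, 0.15], "angular": [0, 0, 0], "gripper": 0.1},
    {"translation": [0, 0, 0.12], "angular": [0, 0, 0], "gripper": 0.1},
    {"translation": [0, 0, 0], "angular": [0, 0, 0], "gripper": 0.1},
    {"translation": [0, 0, 0], "angular": [0, 0, 0], "gripper": 0.1}
  ]
}}

```text
t: 6.92
tool_pos: [0.5926, 0.0862, 0.0107]
tool_rot: [3.139, 0.132, 0.0]
contact_force: [0.5, -0.1, -0.6]
opening: 0.0192
grip_force: 40.8
```

Call:
{"method": "drive_tool", "body": {
  "steps": [
    {"translation": [0, 0, 0.03], "angular": [0, 0, 0], "gripper": 0.1},
    {"translation": [0, 0, 0], "angular": [0, 0, 0], "gripper": 0.45},
    {"translation": [0, 0, 0], "angular": [0, 0, 0], "gripper": 0.45},
    {"translation": [0, 0, 0], "angular": [0, 0, 0], "gripper": 0.45},
    {"translation": [0, 0, -0.5], "angular": [0, 0, 0], "gripper": 0.45},
    {"translation": [0, 0, -1], "angular": [0, 0, 0], "gripper": 0.45},
    {"translation": [0, 0, -1], "angular": [0, 0, 0], "gripper": 0.45},
    {"translation": [-0.3, 0, -1], "angular": [0, 0, 0], "gripper": 0.45}
  ]
}}

```text
t: 7.92
tool_pos: [0.5812, 0.085, 0.1526]
tool_rot: [3.139, 0.131, 0.004]
contact_force: [-0.7, 0.4, -0.6]
opening: 0.0385
grip_force: 0.0
```

```bash
python3 -c "
from h import *
d=grab('wrist','w4.png'); pads(d); blobs(d,.015,.04,(.54,.65,.04,.13)); plan(.41,-.11,.12,5)"
```

```text
red [ 50.1 183. ] [54.  46.1] z 0.0048 at z=.006 [0.5568 0.29   0.006 ] depth median [0.5569 0.2903 0.0048]
green [152. 141.] [54. 52.] z 0.0048 at z=.006 [0.6065 0.1854 0.006 ] depth median [0.607  0.1851 0.0048]
blue [155.5 235. ] [44. 47.] z 0.0048 at z=.006 [0.5092 0.1843 0.006 ] depth median [0.5093 0.1837 0.0048]
yellow [237.5 162. ] [50. 15.] z 0.0049 at z=.006 [0.593  0.1048 0.006 ] depth median [0.5917 0.1044 0.0049]
yellow [276.  164.4] [12.6 49.7] z 0.0049 at z=.006 [0.5937 0.0685 0.006 ] depth median [0.5954 0.0679 0.0049]
px [311. 156.] 498 rect c [607.2  40.7] size [85.3  5. ] yaw 0.9 z 28.4 circ [607.2  41.7  42.7] mean [608.2  40.7]
px [257. 167.] 1494 rect c [594.   86.4] size [61.3 19.3] yaw 5.4 z 24.9 circ [593.7  86.2  31.4] mean [594.7  86.3]
t 7.97 pos [0.5832 0.0852 0.1591] yaw 4.81 tilt [0.0109 0.0001] move units [-4.73  4.5   0.93] turn units [ 0.01 -0.08 -0.02] opening 0.0385
```

View pics/w4.png

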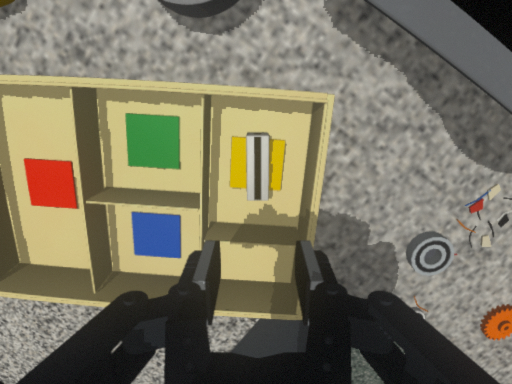

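The short profile is lying centred on the yellow pad at (258,166). The small bearing is next.

Call:
{"method": "drive_tool", "body": {
  "steps": [
    {"translation": [-0.9, 0.7, 0], "angular": [0, 0, 0], "gripper": 0.55},
    {"translation": [-0.9, 0.9, 0], "angular": [0, 0, 0], "gripper": 0.55},
    {"translation": [-0.8, 0.9, 0.1], "angular": [0, 0, 0], "gripper": 0.55},
    {"translation": [-0.8, 0.9, 0.2], "angular": [0, 0, 0], "gripper": 0.55},
    {"translation": [-0.7, 0.6, 0.3], "angular": [0, 0, 0], "gripper": 0.55},
    {"translation": [-0.6, 0.5, 0.3], "angular": [0, 0, 0], "gripper": 0.55},
    {"translation": [0, 0, 0], "angular": [0, 0, 0], "gripper": 0.55},
    {"translation": [0, 0, 0], "angular": [0, 0, 0], "gripper": 0.55}
  ]
}}

```text
t: 8.98
tool_pos: [0.4091, -0.11, 0.1146]
tool_rot: [3.138, 0.131, 0.003]
contact_force: [0.1, 0.3, -0.3]
opening: 0.0471
grip_force: 0.0
```

```bash
python3 -c "
from h import *
d=grab('wrist','w5.png'); blobs(d,.004,.03,(.38,.55,-.27,0.03)); plan(.421,-.114,.0035,5)"
```

```text
px [263.  57.] 2836 rect c [ 510.8 -105.3] size [46.  45.8] yaw 4.9 z 12.5 circ [ 510.7 -105.6   23.7] mean [ 510.7 -105.5]
px [262. 173.] 680 rect c [ 422.3 -112.8] size [24.9 24.9] yaw 4.8 z 6.5 circ [ 422.3 -112.7   13.1] mean [ 422.5 -112.6]
px [399. 188.] 2251 rect c [ 419. -230.] size [49.4 49.8] yaw 93.7 z 7.9 circ [ 419.8 -229.9   25.7] mean [ 419.4 -229.1]
t 9.03 pos [ 0.4093 -0.1098  0.1146] yaw 4.83 tilt [ 0.0021 -0.0006] move units [0.28 0.13 2.78] turn units [ 0.01 -0.01 -0.02] opening 0.0473
```

View pics/w5.png

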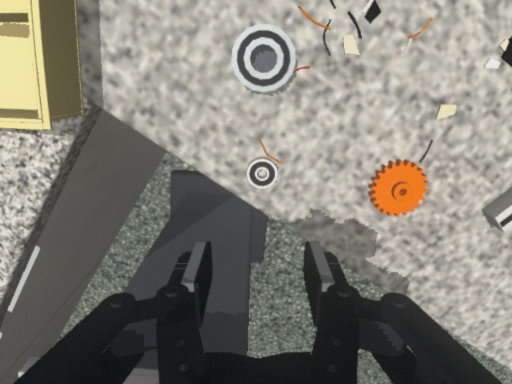

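The small bearing is at (262,173), with free worktop between it and the edge. The gear is at (399,188).

Call:
{"method": "drive_tool", "body": {
  "steps": [
    {"translation": [0.28, 0.1, 0.5], "angular": [0, 0, 0], "gripper": 0.55},
    {"translation": [0, 0, 0.8], "angular": [0, 0, 0], "gripper": 0.55},
    {"translation": [0, 0, 0.6], "angular": [0, 0, 0], "gripper": 0.55},
    {"translation": [0, 0, 0.4], "angular": [0, 0, 0], "gripper": 0.55},
    {"translation": [0, 0, 0.3], "angular": [0, 0, 0], "gripper": 0.55},
    {"translation": [0, 0, 0.15], "angular": [0, 0, 0], "gripper": 0.55},
    {"translation": [0, 0, 0], "angular": [0, 0, 0], "gripper": 0.55},
    {"translation": [0, 0, 0], "angular": [0, 0, 0], "gripper": 0.55}
  ]
}}

```text
t: 10.02
tool_pos: [0.4203, -0.1133, 0.004]
tool_rot: [3.138, 0.131, 0.002]
contact_force: [0.2, -0.6, -1.6]
opening: 0.047
grip_force: 0.0
```

```bash
python3 -c "
from h import *
d=grab('wrist','w6.png'); plan(.421,-.114,.003,5)"
```

```text
t 10.07 pos [ 0.4203 -0.1133  0.0041] yaw 4.80 tilt [ 0.0014 -0.0006] move units [0.02 0.02 0.03] turn units [ 0.01 -0.01 -0.03] opening 0.0469
```

View pics/w6.png

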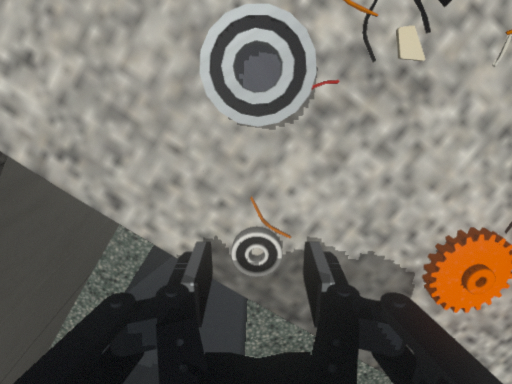

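The bearing at (257,252) sits between the fingertips. I'll close on it.

Call:
{"method": "drive_tool", "body": {
  "steps": [
    {"translation": [0, 0, 0.03], "angular": [0, 0, 0], "gripper": 0.15},
    {"translation": [0, 0, 0], "angular": [0, 0, 0], "gripper": 0.15},
    {"translation": [0, 0, 0], "angular": [0, 0, 0], "gripper": 0.15},
    {"translation": [0, 0, 0], "angular": [0, 0, 0], "gripper": 0.15},
    {"translation": [0, 0, 0], "angular": [0, 0, 0], "gripper": 0.15},
    {"translation": [0, 0, -0.5], "angular": [0, 0, 0], "gripper": 0.15},
    {"translation": [0, 0, -1], "angular": [0, 0, 0], "gripper": 0.15},
    {"translation": [0, 0, -1], "angular": [0, 0, 0], "gripper": 0.15}
  ],
  "force": 30
}}

```text
t: 11.08
tool_pos: [0.4189, -0.1126, 0.1021]
tool_rot: [-3.138, -0.132, 0.003]
contact_force: [1.2, -0.8, 0.3]
opening: 0.0236
grip_force: 29.6
```

```bash
python3 -c "
from h import *
plan(.60,.184,.15,5)"
```

```text
t 11.07 pos [ 0.4189 -0.1126  0.1021] yaw 4.80 tilt [-0.0017  0.001 ] move units [ 5.13 -7.01 -1.2 ] turn units [-0.01  0.01 -0.02] opening 0.0236
```

Call:
{"method": "drive_tool", "body": {
  "steps": [
    {"translation": [0.3, -0.6, -0.8], "angular": [0, 0, 0], "gripper": 0.15},
    {"translation": [0.6, -0.9, -0.4], "angular": [0, 0, 0], "gripper": 0.15},
    {"translation": [0.7, -1, 0], "angular": [0, 0, 0], "gripper": 0.15},
    {"translation": [0.7, -1, 0], "angular": [0, 0, 0], "gripper": 0.15},
    {"translation": [0.7, -1, 0], "angular": [0, 0, 0], "gripper": 0.15},
    {"translation": [0.7, -1, 0], "angular": [0, 0, 0], "gripper": 0.15},
    {"translation": [0.7, -0.9, 0], "angular": [0, 0, 0], "gripper": 0.15},
    {"translation": [0.7, -0.6, 0], "angular": [0, 0, 0], "gripper": 0.15}
  ]
}}

```text
t: 12.08
tool_pos: [0.5996, 0.1849, 0.1489]
tool_rot: [-3.139, -0.134, 0.002]
contact_force: [0.2, 0.5, 0.1]
opening: 0.0238
grip_force: 29.6
```

Call:
{"method": "drive_tool", "body": {
  "steps": [
    {"translation": [0, 0, 0], "angular": [0, 0, 0], "gripper": 0.15},
    {"translation": [0, 0, 0], "angular": [0, 0, 0], "gripper": 0.15}
  ]
}}

```text
t: 12.32
tool_pos: [0.5987, 0.1826, 0.149]
tool_rot: [3.138, 0.132, -0.003]
contact_force: [0.3, -0.0, -0.5]
opening: 0.0238
grip_force: 29.6
```

```bash
python3 -c "
from h import *
d=grab('wrist','w7.png'); pads(d,['green','red']); plan(.605,.1845,.011,5)
im=d['color'][200:320,190:330,::-1]; cv2.imwrite('pics/c7.png',cv2.resize(im,None,fx=4,fy=4,interpolation=2))"
```

```text
red [144.  207.5] [47. 50.] z 0.0048 at z=.006 [0.5573 0.2914 0.006 ] depth median [0.5567 0.291  0.0048]
green [254.8 167.4] [52.9 50.4] z 0.0049 at z=.006 [0.6069 0.1857 0.006 ] depth median [0.6071 0.1858 0.0049]
t 12.38 pos [0.5987 0.1823 0.1493] yaw 4.77 tilt [-0.0015 -0.0004] move units [ 0.17 -0.04  3.46] turn units [ 0.    0.01 -0.03] opening 0.0236
```

View pics/c7.png

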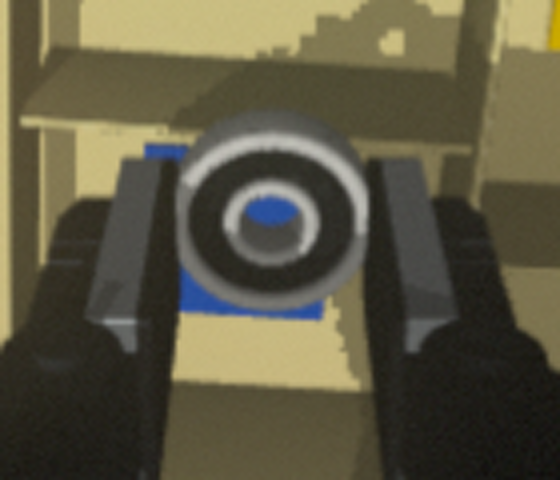

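The bearing is held flat between the fingertips, with its centre near full-picture pixel (258,255). It's ready to lower.

Call:
{"method": "drive_tool", "body": {
  "steps": [
    {"translation": [0.17, -0.04, 0.5], "angular": [0, 0, 0], "gripper": 0.15},
    {"translation": [0, 0, 0.9], "angular": [0, 0, 0], "gripper": 0.15},
    {"translation": [0, 0, 0.8], "angular": [0, 0, 0], "gripper": 0.15},
    {"translation": [0, 0, 0.6], "angular": [0, 0, 0], "gripper": 0.15},
    {"translation": [0, 0, 0.4], "angular": [0, 0, 0], "gripper": 0.15},
    {"translation": [0, 0, 0.2], "angular": [0, 0, 0], "gripper": 0.15},
    {"translation": [0, 0, 0], "angular": [0, 0, 0], "gripper": 0.15},
    {"translation": [0, 0, 0], "angular": [0, 0, 0], "gripper": 0.15}
  ]
}}

```text
t: 13.38
tool_pos: [0.6072, 0.1854, 0.0153]
tool_rot: [-3.139, -0.132, -0.003]
contact_force: [-0.5, 0.1, 0.1]
opening: 0.0238
grip_force: 29.6
```

```bash
python3 -c "
from h import *
d=dict(np.load('pics/w7.npz')); print(onz(d,258,255,.154))
plan(.605,.1845,.0095,5)"
```

```text
[0.60233509 0.18269384 0.154     ]
t 13.38 pos [0.6072 0.1854 0.0153] yaw 4.80 tilt [0.0021 0.0004] move units [-0.06  0.02  0.15] turn units [-0.   -0.02 -0.03] opening 0.0238
```

Call:
{"method": "drive_tool", "body": {
  "steps": [
    {"translation": [-0.08, 0, 0.1], "angular": [0, 0, 0], "gripper": 0.15},
    {"translation": [0, 0, 0.04], "angular": [0, 0, 0], "gripper": 0.15},
    {"translation": [0, 0, 0], "angular": [0, 0, 0], "gripper": 0.15},
    {"translation": [0, 0, 0], "angular": [0, 0, 0], "gripper": 0.15}
  ]
}}

```text
t: 13.88
tool_pos: [0.603, 0.185, 0.0087]
tool_rot: [-3.139, -0.132, 0.0]
contact_force: [-0.7, -0.2, 2.5]
opening: 0.0238
grip_force: 29.8
```

Call:
{"method": "drive_tool", "body": {
  "steps": [
    {"translation": [0, 0, 0.02], "angular": [0, 0, 0], "gripper": 0.45},
    {"translation": [0, 0, 0], "angular": [0, 0, 0], "gripper": 0.45},
    {"translation": [0, 0, 0], "angular": [0, 0, 0], "gripper": 0.45},
    {"translation": [0, 0, -0.4], "angular": [0, 0, 0], "gripper": 0.45},
    {"translation": [0, 0, -1], "angular": [0, 0, 0], "gripper": 0.45},
    {"translation": [0, 0, -1], "angular": [0, 0, 0], "gripper": 0.45},
    {"translation": [0, 0, -1], "angular": [0, 0, 0], "gripper": 0.45},
    {"translation": [0, 0, 0], "angular": [0, 0, 0], "gripper": 0.45}
  ]
}}

```text
t: 14.88
tool_pos: [0.6063, 0.1856, 0.1504]
tool_rot: [-3.137, -0.132, -0.016]
contact_force: [-0.3, -0.4, 1.2]
opening: 0.0381
grip_force: 0.0
```

```bash
python3 -c "
from h import *
d=grab('wrist','w8.png'); pads(d,['green']); blobs(d,.008,.02,(.57,.64,.15,.22)); plan(.405,-.231,.12,5)
im=d['color'][90:290,120:380,::-1]; cv2.imwrite('pics/c8.png',cv2.resize(im,None,fx=2,fy=2,interpolation=2))"
```

```text
green [257.4 176.8] [52.1 49.3] z 0.0049 at z=.006 [0.6069 0.1858 0.006 ] depth median [0.611  0.1867 0.0049]
px [258. 180.] 559 rect c [605.5 185.2] size [25.3 24.3] yaw 4.8 z 12.4 circ [605.7 185.3  13.4] mean [605.8 185.3]
t 14.93 pos [0.6047 0.1853 0.1474] yaw 4.80 tilt [0.0058 0.0011] move units [-5.85  9.95  0.65] turn units [-0.   -0.04 -0.02] opening 0.0385
```

View pics/c8.png

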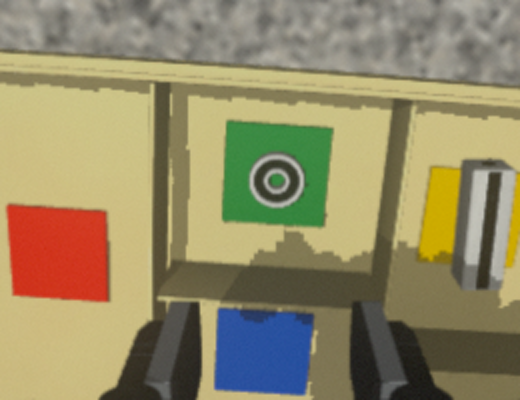

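The bearing is centred on the green pad, at (277,180) in the crop. The gear is next.

Call:
{"method": "drive_tool", "body": {
  "steps": [
    {"translation": [-0.7, 0.7, 0], "angular": [0, 0, 0], "gripper": 0.4},
    {"translation": [-0.9, 1, 0], "angular": [0, 0, 0], "gripper": 0.4},
    {"translation": [-0.9, 1, 0], "angular": [0, 0, 0], "gripper": 0.4},
    {"translation": [-0.9, 1, 0], "angular": [0, 0, 0], "gripper": 0.4},
    {"translation": [-0.9, 1, 0], "angular": [0, 0, 0], "gripper": 0.4},
    {"translation": [-0.6, 1, 0], "angular": [0, 0, 0], "gripper": 0.4},
    {"translation": [-0.4, 1, 0], "angular": [0, 0, 0], "gripper": 0.4},
    {"translation": [-0.3, 1, 0.2], "angular": [0, 0, 0], "gripper": 0.4}
  ]
}}

```text
t: 15.92
tool_pos: [0.4046, -0.1418, 0.1353]
tool_rot: [3.139, 0.131, 0.0]
contact_force: [0.1, -0.6, 0.5]
opening: 0.0342
grip_force: 0.0
```

Call:
{"method": "drive_tool", "body": {
  "steps": [
    {"translation": [-0.25, 1, 0.2], "angular": [0, 0, 0], "gripper": 0.4},
    {"translation": [0, 0.9, 0.2], "angular": [0, 0, 0], "gripper": 0.4},
    {"translation": [0, 0.4, 0], "angular": [0, 0, 0], "gripper": 0.4},
    {"translation": [0, 0, 0], "angular": [0, 0, 0], "gripper": 0.4},
    {"translation": [0, 0, 0], "angular": [0, 0, 0], "gripper": 0.4}
  ]
}}

```text
t: 16.55
tool_pos: [0.4034, -0.2322, 0.1197]
tool_rot: [-3.138, -0.133, 0.0]
contact_force: [-0.4, 0.3, 1.1]
opening: 0.0343
grip_force: 0.0
```

```bash
python3 -c "
from h import *
d=grab('wrist','w9.png'); blobs(d,.004,.03,(.38,.46,-.27,-.19));blobs(d,.0105,.03,(.38,.46,-.27,-.19)); plan(.418,-.231,.0105,5)"
```

```text
px [257. 168.] 2356 rect c [ 418.7 -230.5] size [49.2 48.4] yaw 4.9 z 8.0 circ [ 418.9 -230.5   25.1] mean [ 419.7 -229.9]
px [257. 171.] 256 rect c [ 418.9 -230.5] size [15.2 14.7] yaw 4.9 z 13.8 circ [ 418.9 -230.7    8.1] mean [ 419.  -230.6]
t 16.60 pos [ 0.4034 -0.2322  0.1197] yaw 4.88 tilt [-0.0001  0.0004] move units [0.37 0.   2.73] turn units [-0.    0.   -0.02] opening 0.0345
```

Call:
{"method": "drive_tool", "body": {
  "steps": [
    {"translation": [0.36, 0, 0.5], "angular": [0, 0, 0], "gripper": 0.4},
    {"translation": [0, 0, 0.8], "angular": [0, 0, 0], "gripper": 0.4},
    {"translation": [0, 0, 0.6], "angular": [0, 0, 0], "gripper": 0.4},
    {"translation": [0, 0, 0.4], "angular": [0, 0, 0], "gripper": 0.4},
    {"translation": [0, 0, 0.2], "angular": [0, 0, 0], "gripper": 0.4},
    {"translation": [0, 0, 0.1], "angular": [0, 0, 0], "gripper": 0.4},
    {"translation": [0, 0, 0], "angular": [0, 0, 0], "gripper": 0.4},
    {"translation": [0, 0, 0], "angular": [0, 0, 0], "gripper": 0.4}
  ]
}}

```text
t: 17.6
tool_pos: [0.4182, -0.2325, 0.0165]
tool_rot: [3.138, 0.131, 0.002]
contact_force: [0.0, -0.6, -0.0]
opening: 0.0341
grip_force: 0.0
```

```bash
python3 -c "
from h import *
plan(.418,-.231,.0105,5)"
```

```text
t 17.60 pos [ 0.4182 -0.2325  0.0165] yaw 4.80 tilt [ 0.0011 -0.0009] move units [-0.   -0.04  0.15] turn units [ 0.01 -0.01 -0.03] opening 0.0341
```

Call:
{"method": "drive_tool", "body": {
  "steps": [
    {"translation": [0, -0.04, 0.1], "angular": [0, 0, 0], "gripper": 0.4},
    {"translation": [0, 0, 0.05], "angular": [0, 0, 0], "gripper": 0.4},
    {"translation": [0, 0, 0], "angular": [0, 0, 0], "gripper": 0.05},
    {"translation": [0, 0, 0], "angular": [0, 0, 0], "gripper": 0.05},
    {"translation": [0, 0, 0], "angular": [0, 0, 0], "gripper": 0.05},
    {"translation": [0, 0, 0], "angular": [0, 0, 0], "gripper": 0.05},
    {"translation": [0, 0, 0], "angular": [0, 0, 0], "gripper": 0.05}
  ],
  "force": 40
}}

```text
t: 18.48
tool_pos: [0.4175, -0.2304, 0.0097]
tool_rot: [3.139, 0.132, 0.0]
contact_force: [-0.3, 0.3, -0.2]
opening: 0.0128
grip_force: 39.0
```

Call:
{"method": "drive_tool", "body": {
  "steps": [
    {"translation": [0, 0, -0.3], "angular": [0, 0, 0], "gripper": 0.05},
    {"translation": [0, 0, -0.7], "angular": [0, 0, 0], "gripper": 0.05},
    {"translation": [0, 0, -0.8], "angular": [0, 0, 0], "gripper": 0.05},
    {"translation": [0, 0, -0.8], "angular": [0, 0, 0], "gripper": 0.05},
    {"translation": [0, 0, -0.8], "angular": [0, 0, 0], "gripper": 0.05},
    {"translation": [0, 0, 0], "angular": [0, 0, 0], "gripper": 0.05}
  ]
}}

```text
t: 19.23
tool_pos: [0.4194, -0.2319, 0.1499]
tool_rot: [3.134, 0.131, 0.009]
contact_force: [0.2, -0.3, -0.8]
opening: 0.0129
grip_force: 39.0
```

```bash
python3 -c "
from h import *
d=grab('wrist','w10.png');plan(.495,.183,.15,0)"
```

```text
t 19.27 pos [ 0.4183 -0.231   0.1476] yaw 4.80 tilt [ 0.003  -0.0023] move units [  2.78 -10.15  -0.08] turn units [ 0.02 -0.02  0.6 ] opening 0.0126
```

View pics/w10.png

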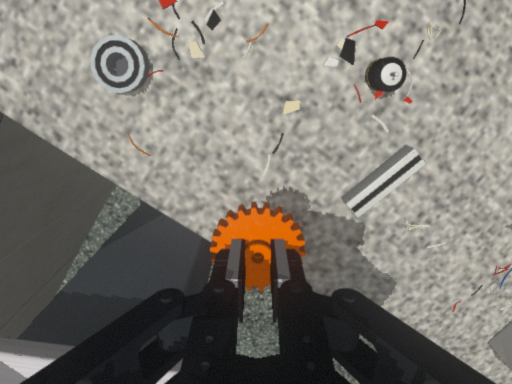

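The gear is lifted level at (257,250), gripped by its hub. I'll carry it to blue.

Call:
{"method": "drive_tool", "body": {
  "steps": [
    {"translation": [0.1, -0.5, 0], "angular": [0, 0, 0], "gripper": 0.05},
    {"translation": [0.3, -0.9, 0], "angular": [0, 0, 0], "gripper": 0.05},
    {"translation": [0.3, -1, 0], "angular": [0, 0, 0], "gripper": 0.05},
    {"translation": [0.3, -1, 0], "angular": [0, 0, 0], "gripper": 0.05},
    {"translation": [0.3, -1, 0], "angular": [0, 0, 0], "gripper": 0.05},
    {"translation": [0.3, -1, 0], "angular": [0, 0, 0], "gripper": 0.05},
    {"translation": [0.3, -1, 0], "angular": [0, 0, 0], "gripper": 0.05},
    {"translation": [0.3, -1, 0], "angular": [0, 0, 0], "gripper": 0.05}
  ]
}}

```text
t: 20.27
tool_pos: [0.4795, 0.0733, 0.144]
tool_rot: [-3.139, -0.132, 0.004]
contact_force: [0.0, -0.1, 0.5]
opening: 0.0123
grip_force: 39.1
```

Call:
{"method": "drive_tool", "body": {
  "steps": [
    {"translation": [0.3, -1, 0], "angular": [0, 0, 0], "gripper": 0.05},
    {"translation": [0.3, -0.9, 0], "angular": [0, 0, 0], "gripper": 0.05},
    {"translation": [0.2, -0.7, 0], "angular": [0, 0, 0.3], "gripper": 0.05},
    {"translation": [0.1, -0.2, 0], "angular": [0, 0, 0.3], "gripper": 0.05},
    {"translation": [0, 0, 0], "angular": [0, 0, 0], "gripper": 0.05},
    {"translation": [0, 0, 0], "angular": [0, 0, 0], "gripper": 0.05}
  ]
}}

```text
t: 21.02
tool_pos: [0.5066, 0.1859, 0.1446]
tool_rot: [3.141, 0.0, -0.003]
contact_force: [-0.3, -0.3, -0.5]
opening: 0.0128
grip_force: 39.1
```

```bash
python3 -c "
from h import *
d=grab('wrist','w11.png');pads(d,['blue']);P=cloud(d)
hsv=cv2.cvtColor(d['color'],cv2.COLOR_RGB2HSV);m=cv2.inRange(hsv,(5,200,120),(14,255,255))>0;m[:180]=0
print('gear z',np.median(P[m],0),P[m].min(0),P[m].max(0),m.sum());plan(.507,.183,.0165,0)
d=grab('top','t11.png');hsv=cv2.cvtColor(d['color'],cv2.COLOR_RGB2HSV)
"
```

```text
blue [259. 175.] [50. 52.] z 0.0049 at z=.006 [0.509  0.1844 0.006 ] depth median [0.5095 0.1844 0.0049]
gear z [0.51753351 0.18616783 0.14292571] [0.46028553 0.14609994 0.04861209] [0.5919944  0.21068029 0.28587778] 3071
t 21.07 pos [0.5068 0.1858 0.1449] yaw -0.01 tilt [-0.0013 -0.0004] move units [0.01 0.07 3.21] turn units [ 0.    0.01 -0.  ] opening 0.0128
```

Call:
{"method": "drive_tool", "body": {
  "steps": [
    {"translation": [0.02, 0.06, 0.5], "angular": [0, 0, 0], "gripper": 0.05},
    {"translation": [0, 0, 0.8], "angular": [0, 0, 0], "gripper": 0.05},
    {"translation": [0, 0, 0.8], "angular": [0, 0, 0], "gripper": 0.05},
    {"translation": [0, 0, 0.5], "angular": [0, 0, 0], "gripper": 0.05},
    {"translation": [0, 0, 0.3], "angular": [0, 0, 0], "gripper": 0.05},
    {"translation": [0, 0, 0.2], "angular": [0, 0, 0], "gripper": 0.05},
    {"translation": [0, 0, 0], "angular": [0, 0, 0], "gripper": 0.05},
    {"translation": [0, 0, 0], "angular": [0, 0, 0], "gripper": 0.05}
  ]
}}

```text
t: 22.12
tool_pos: [0.5089, 0.1841, 0.0226]
tool_rot: [-3.141, 0.0, -0.003]
contact_force: [0.3, -0.1, -0.1]
opening: 0.0125
grip_force: 39.1
```

```bash
python3 -c "
from h import *
plan(.5075,.1835,.0162,0)"
```

```text
t 22.12 pos [0.5089 0.1841 0.0226] yaw -0.00 tilt [0.0016 0.0004] move units [-0.03  0.02  0.16] turn units [-0.   -0.01 -0.  ] opening 0.0125
```

Call:
{"method": "drive_tool", "body": {
  "steps": [
    {"translation": [-0.03, 0, 0.1], "angular": [0, 0, 0], "gripper": 0.05},
    {"translation": [0, 0, 0.06], "angular": [0, 0, 0], "gripper": 0.05},
    {"translation": [0, 0, 0], "angular": [0, 0, 0], "gripper": 0.05},
    {"translation": [0, 0, 0], "angular": [0, 0, 0], "gripper": 0.05}
  ]
}}

```text
t: 22.62
tool_pos: [0.507, 0.1841, 0.0156]
tool_rot: [-3.141, -0.0, -0.0]
contact_force: [-2.3, 0.3, 3.0]
opening: 0.0128
grip_force: 39.5
```

Call:
{"method": "drive_tool", "body": {
  "steps": [
    {"translation": [0, 0, 0], "angular": [0, 0, 0], "gripper": 0.4},
    {"translation": [0, 0, 0], "angular": [0, 0, 0], "gripper": 0.4},
    {"translation": [0, 0, 0], "angular": [0, 0, 0], "gripper": 0.4},
    {"translation": [0, 0, -0.4], "angular": [0, 0, 0], "gripper": 0.4},
    {"translation": [0, 0, -0.9], "angular": [0, 0, 0], "gripper": 0.4},
    {"translation": [0, 0, -1], "angular": [0, 0, 0], "gripper": 0.4},
    {"translation": [0, 0, -1], "angular": [0, 0, 0], "gripper": 0.4},
    {"translation": [0, 0, 0], "angular": [0, 0, 0], "gripper": 0.4}
  ]
}}

```text
t: 23.62
tool_pos: [0.51, 0.1847, 0.1533]
tool_rot: [-3.139, -0.0, -0.015]
contact_force: [0.7, -0.7, -0.0]
opening: 0.0341
grip_force: 0.0
```

```bash
python3 -c "
from h import *
d=grab('wrist','w12.png'); pads(d,['blue']); blobs(d,.009,.03,(.47,.545,.145,.22)); plan(.505,-.335,.15,5)"
```

```text
px [258. 179.] 1895 rect c [509.5 184.1] size [48.6 49.3] yaw 94.8 z 14.0 circ [508.9 184.   25.1] mean [509.6 184.2]
t 23.68 pos [0.5084 0.1843 0.1505] yaw 0.00 tilt [0.0053 0.0011] move units [-0.09 12.98 -0.  ] turn units [-0.01 -0.04 -0.62] opening 0.0339
```

View pics/w12.png

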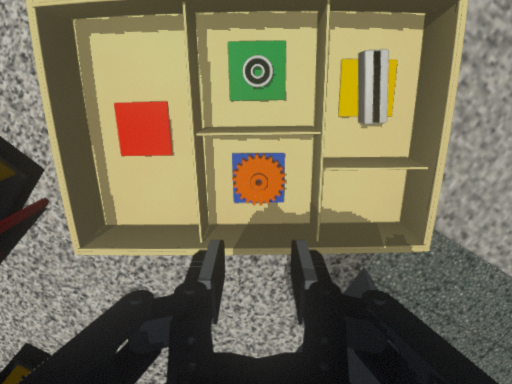

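The gear sits concentric on the blue pad at (258,179), and the bearing and profile are still in place. The motor is next.

Call:
{"method": "drive_tool", "body": {
  "steps": [
    {"translation": [-0.3, 0.6, 0], "angular": [0, 0, 0], "gripper": 0.55},
    {"translation": [-0.3, 1, 0], "angular": [0, 0, 0], "gripper": 0.55},
    {"translation": [-0.3, 1, 0], "angular": [0, 0, 0], "gripper": 0.55},
    {"translation": [-0.3, 1, 0], "angular": [0, 0, 0], "gripper": 0.55},
    {"translation": [-0.3, 1, 0], "angular": [0, 0, 0], "gripper": 0.55},
    {"translation": [0, 1, 0], "angular": [0, 0, 0], "gripper": 0.55},
    {"translation": [0, 1, 0], "angular": [0, 0, 0], "gripper": 0.55},
    {"translation": [0, 1, 0], "angular": [0, 0, 0], "gripper": 0.55}
  ]
}}

```text
t: 24.68
tool_pos: [0.4458, -0.1209, 0.146]
tool_rot: [-3.141, 0.0, 0.003]
contact_force: [-0.3, 0.4, 0.3]
opening: 0.0471
grip_force: 0.0
```

Call:
{"method": "drive_tool", "body": {
  "steps": [
    {"translation": [0, 1, 0], "angular": [0, 0, 0], "gripper": 0.55},
    {"translation": [0, 1, 0], "angular": [0, 0, 0], "gripper": 0.55},
    {"translation": [0, 1, 0], "angular": [0, 0, 0], "gripper": 0.55},
    {"translation": [0.3, 1, 0], "angular": [0, 0, 0], "gripper": 0.55},
    {"translation": [0.5, 0.9, 0], "angular": [0, 0, 0], "gripper": 0.55},
    {"translation": [0.5, 0.5, 0], "angular": [0, 0, 0], "gripper": 0.55},
    {"translation": [0, 0, 0], "angular": [0, 0, 0], "gripper": 0.55},
    {"translation": [0, 0, 0], "angular": [0, 0, 0], "gripper": 0.55}
  ]
}}

```text
t: 25.68
tool_pos: [0.498, -0.335, 0.146]
tool_rot: [-3.14, -0.0, 0.003]
contact_force: [-0.6, -1.1, -0.2]
opening: 0.047
grip_force: 0.0
```

```bash
python3 -c "
from h import *
d=grab('wrist','w13.png'); blobs(d,.01,.06,(.4,.57,-.46,-.25));plan(.521,-.335,.004,0)"
```

```text
px [256. 155.] 857 rect c [ 522.3 -333.9] size [28.9 26.7] yaw 0.0 z 23.4 circ [ 522.6 -333.5   14.8] mean [ 522.3 -333.6]
px [275. 247.] 1615 rect c [ 429.  -350.2] size [23.2 81.1] yaw 137.3 z 18.6 circ [ 429.7 -349.5   40.7] mean [ 430.4 -350.8]
t 25.73 pos [ 0.498  -0.3349  0.1463] yaw 0.02 tilt [-0.0016  0.0014] move units [0.58 0.01 3.56] turn units [-0.01  0.01  0.  ] opening 0.0471
```

Call:
{"method": "drive_tool", "body": {
  "steps": [
    {"translation": [0.57, -0.02, 0.3], "angular": [0, 0, 0], "gripper": 0.55},
    {"translation": [0, 0, 0.9], "angular": [0, 0, 0], "gripper": 0.55},
    {"translation": [0, 0, 0.9], "angular": [0, 0, 0], "gripper": 0.55},
    {"translation": [0, 0, 0.6], "angular": [0, 0, 0], "gripper": 0.55},
    {"translation": [0, 0, 0.4], "angular": [0, 0, 0], "gripper": 0.55},
    {"translation": [0, 0, 0.3], "angular": [0, 0, 0], "gripper": 0.55},
    {"translation": [0, 0, 0], "angular": [0, 0, 0], "gripper": 0.55},
    {"translation": [0, 0, 0], "angular": [0, 0, 0], "gripper": 0.55}
  ]
}}

```text
t: 26.72
tool_pos: [0.5224, -0.3357, 0.0124]
tool_rot: [3.14, 0.0, 0.002]
contact_force: [-0.9, 0.5, 0.5]
opening: 0.0469
grip_force: 0.0
```

```bash
python3 -c "
from h import *
plan(.521,-.334,.005,0)"
```

```text
t 26.73 pos [ 0.5224 -0.3357  0.0124] yaw 0.00 tilt [ 0.0014 -0.0012] move units [-0.03 -0.04  0.19] turn units [ 0.01 -0.01  0.  ] opening 0.0469
```

Call:
{"method": "drive_tool", "body": {
  "steps": [
    {"translation": [-0.03, -0.04, 0.12], "angular": [0, 0, 0], "gripper": 0.55},
    {"translation": [0, 0, 0.06], "angular": [0, 0, 0], "gripper": 0.55},
    {"translation": [0, 0, 0], "angular": [0, 0, 0], "gripper": 0.2},
    {"translation": [0, 0, 0], "angular": [0, 0, 0], "gripper": 0.2},
    {"translation": [0, 0, 0], "angular": [0, 0, 0], "gripper": 0.2},
    {"translation": [0, 0, 0], "angular": [0, 0, 0], "gripper": 0.2},
    {"translation": [0, 0, 0], "angular": [0, 0, 0], "gripper": 0.2}
  ],
  "force": 40
}}

```text
t: 27.6
tool_pos: [0.5205, -0.3337, 0.0041]
tool_rot: [3.142, -0.0, 0.0]
contact_force: [1.0, -0.3, -0.8]
opening: 0.0268
grip_force: 39.3
```

Call:
{"method": "drive_tool", "body": {
  "steps": [
    {"translation": [0, 0, -0.3], "angular": [0, 0, 0], "gripper": 0.2},
    {"translation": [0, 0, -0.8], "angular": [0, 0, 0], "gripper": 0.2},
    {"translation": [-0.4, 0, -0.9], "angular": [0, 0, 0], "gripper": 0.2},
    {"translation": [-0.5, -0.3, -0.9], "angular": [0, 0, 0], "gripper": 0.2},
    {"translation": [-0.5, -0.8, -0.8], "angular": [0, 0, 0], "gripper": 0.2},
    {"translation": [-0.3, -1, 0], "angular": [0, 0, 0], "gripper": 0.2},
    {"translation": [0, -1, 0], "angular": [0, 0, 0], "gripper": 0.2},
    {"translation": [0, -1, 0], "angular": [0, 0, 0], "gripper": 0.2}
  ]
}}

```text
t: 28.6
tool_pos: [0.4523, -0.1686, 0.1532]
tool_rot: [3.141, -0.001, 0.002]
contact_force: [0.5, 0.6, -0.2]
opening: 0.0266
grip_force: 39.5
```

```bash
python3 -c "
from h import *
plan(.545,.289,.15,0)"
```

```text
t 28.60 pos [ 0.4523 -0.1686  0.1532] yaw -0.04 tilt [ 0.0015 -0.0006] move units [  2.31 -11.44   0.08] turn units [ 0.   -0.01 -0.  ] opening 0.0266
```

Call:
{"method": "drive_tool", "body": {
  "steps": [
    {"translation": [0, -1, 0], "angular": [0, 0, 0], "gripper": 0.2},
    {"translation": [0, -1, 0], "angular": [0, 0, 0], "gripper": 0.2},
    {"translation": [0.2, -1, 0], "angular": [0, 0, 0], "gripper": 0.2},
    {"translation": [0.2, -1, 0], "angular": [0, 0, 0], "gripper": 0.2},
    {"translation": [0.2, -1, 0], "angular": [0, 0, 0], "gripper": 0.2},
    {"translation": [0.3, -1, 0], "angular": [0, 0, 0], "gripper": 0.2},
    {"translation": [0.3, -1, 0], "angular": [0, 0, 0], "gripper": 0.2},
    {"translation": [0.3, -1, 0], "angular": [0, 0, 0], "gripper": 0.2}
  ]
}}

```text
t: 29.6
tool_pos: [0.5128, 0.1518, 0.1531]
tool_rot: [-3.142, -0.0, -0.002]
contact_force: [1.0, -1.4, -0.3]
opening: 0.0264
grip_force: 39.5
```

Call:
{"method": "drive_tool", "body": {
  "steps": [
    {"translation": [0.3, -1, 0], "angular": [0, 0, 0], "gripper": 0.2},
    {"translation": [0.3, -0.9, 0], "angular": [0, 0, 0], "gripper": 0.2},
    {"translation": [0.2, -0.6, 0], "angular": [0, 0, 0], "gripper": 0.2},
    {"translation": [0, 0, 0], "angular": [0, 0, 0], "gripper": 0.2},
    {"translation": [0, 0, 0], "angular": [0, 0, 0], "gripper": 0.2}
  ]
}}

```text
t: 30.22
tool_pos: [0.5443, 0.2498, 0.1523]
tool_rot: [3.141, -0.0, -0.0]
contact_force: [-0.1, 0.2, -1.3]
opening: 0.0264
grip_force: 39.6
```

```bash
python3 -c "
from h import *
d=grab('wrist','w14.png'); pads(d,['red']); plan(.5555,.2895,.012,0)"
```

```text
red [213.4 162.8] [50.3 51.7] z 0.0049 at z=.006 [0.5566 0.2913 0.006 ] depth median [0.557  0.291  0.0049]
t 30.27 pos [0.5443 0.2496 0.1523] yaw -0.04 tilt [-0.0001 -0.0004] move units [ 0.28 -1.    3.51] turn units [ 0.  0. -0.] opening 0.0268
```

View pics/w14.png

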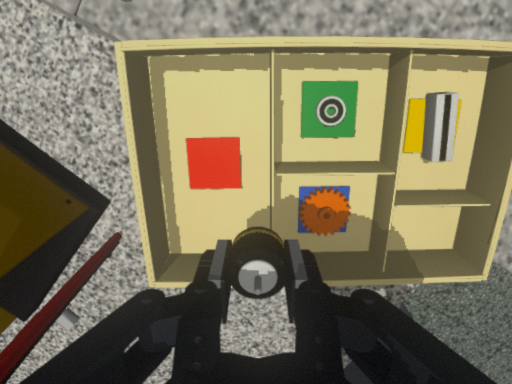

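The held motor is upright at (258,265). The red pad is at (214,163), and a machine corner shows at the left near (105,200), so I'll check the clearance to it.

```bash
python3 -c "
from h import *
d=dict(np.load('pics/w14.npz')); P=cloud(d)
for u,v in [(100,200),(85,185),(60,160),(112,236),(70,290),(20,250),(60,320)]: print(u,v,P[v,u].round(3))
Q=P[:,:150].reshape(-1,3); q=Q[(Q[:,2]>.08)&(Q[:,2]<.4)&(Q[:,1]>.3)]; print(q.min(0),q.max(0))
t=dict(np.load('pics/t11.npz')); P=cloud(t); Q=P[100:384,:160].reshape(-1,3); q=Q[(Q[:,2]>.08)&(Q[:,2]<.6)&(Q[:,1]>.3)&(Q[:,0]>.3)]
for lo in(.3,.4,.45,.5,.55,.6,.65): 
  s=q[(q[:,0]>lo)&(q[:,0]<lo+.05)]
  if len(s): print(lo,s[:,1].min().round(3),s[s[:,1].argmin()].round(3))
"
```

```text
100 200 [0.523 0.402 0.016]
85 185 [0.536 0.418 0.009]
60 160 [ 0.559  0.445 -0.001]
112 236 [0.499 0.381 0.044]
70 290 [0.498 0.377 0.122]
20 250 [0.526 0.409 0.117]
60 320 [0.48  0.383 0.131]
[0.39925303 0.30001924 0.0800297 ] [0.55821462 0.48807594 0.2393837 ]
0.4 0.41 [0.448 0.41  0.185]
0.45 0.372 [0.475 0.372 0.122]
0.5 0.394 [0.515 0.394 0.226]
0.55 0.434 [0.55  0.434 0.233]
0.6 0.489 [0.646 0.489 0.089]
0.65 0.47 [0.696 0.47  0.203]
```

Nearest machine point is y = 0.37, so the gripper at y = 0.29 clears it.

Call:
{"method": "drive_tool", "body": {
  "steps": [
    {"translation": [0.14, -0.5, 0], "angular": [0, 0, 0], "gripper": 0.2},
    {"translation": [0.14, -0.5, 0.3], "angular": [0, 0, 0], "gripper": 0.2},
    {"translation": [0, 0, 0.8], "angular": [0, 0, 0], "gripper": 0.2},
    {"translation": [0, 0, 0.9], "angular": [0, 0, 0], "gripper": 0.2},
    {"translation": [0, 0, 0.7], "angular": [0, 0, 0], "gripper": 0.2},
    {"translation": [0, 0, 0.5], "angular": [0, 0, 0], "gripper": 0.2},
    {"translation": [0, 0, 0.15], "angular": [0, 0, 0], "gripper": 0.2},
    {"translation": [0, 0, 0], "angular": [0, 0, 0], "gripper": 0.2}
  ]
}}

```text
t: 31.28
tool_pos: [0.5561, 0.2906, 0.0185]
tool_rot: [-3.141, 0.0, -0.001]
contact_force: [0.2, -0.3, -0.0]
opening: 0.0267
grip_force: 39.6
```

```bash
python3 -c "
from h import *
plan(.5555,.2895,.0105,0)"
```

```text
t 31.27 pos [0.5561 0.2906 0.0185] yaw -0.01 tilt [0.0005 0.0003] move units [-0.02  0.03  0.2 ] turn units [-0. -0. -0.] opening 0.0267
```

Call:
{"method": "drive_tool", "body": {
  "steps": [
    {"translation": [-0.02, 0.02, 0.12], "angular": [0, 0, 0], "gripper": 0.2},
    {"translation": [0, 0, 0.06], "angular": [0, 0, 0], "gripper": 0.2},
    {"translation": [0, 0, 0.02], "angular": [0, 0, 0], "gripper": 0.2},
    {"translation": [0, 0, 0], "angular": [0, 0, 0], "gripper": 0.2},
    {"translation": [0, 0, 0], "angular": [0, 0, 0], "gripper": 0.2}
  ]
}}

```text
t: 31.9
tool_pos: [0.555, 0.2896, 0.0103]
tool_rot: [-3.141, 0.0, -0.0]
contact_force: [-0.2, 0.1, 0.1]
opening: 0.0265
grip_force: 39.6
```

Call:
{"method": "drive_tool", "body": {
  "steps": [
    {"translation": [0, 0, 0], "angular": [0, 0, 0], "gripper": 0.5},
    {"translation": [0, 0, 0], "angular": [0, 0, 0], "gripper": 0.5},
    {"translation": [0, 0, 0], "angular": [0, 0, 0], "gripper": 0.5},
    {"translation": [0, 0, -0.3], "angular": [0, 0, 0], "gripper": 0.5},
    {"translation": [0, 0, -0.9], "angular": [0, 0, 0], "gripper": 0.5},
    {"translation": [0, 0, -1], "angular": [0, 0, 0], "gripper": 0.5},
    {"translation": [0, 0, -1], "angular": [0, 0, 0], "gripper": 0.5},
    {"translation": [0, 0, -0.5], "angular": [0, 0, 0], "gripper": 0.5}
  ]
}}

```text
t: 32.9
tool_pos: [0.5563, 0.2901, 0.1621]
tool_rot: [-3.14, -0.0, -0.008]
contact_force: [0.3, 0.7, 0.2]
opening: 0.0427
grip_force: 0.0
```

Call:
{"method": "drive_tool", "body": {
  "steps": [
    {"translation": [-0.5, 0, 0], "angular": [0, 0, 0], "gripper": 0.5},
    {"translation": [-0.5, 0, 0], "angular": [0, 0, 0], "gripper": 0.5},
    {"translation": [0, 0, 0], "angular": [0, 0, 0], "gripper": 0.5},
    {"translation": [0, 0, 0], "angular": [0, 0, 0], "gripper": 0.5}
  ]
}}

```text
t: 33.4
tool_pos: [0.5152, 0.2895, 0.1579]
tool_rot: [3.141, -0.0, 0.0]
contact_force: [-0.8, 0.6, 1.0]
opening: 0.0426
grip_force: 0.0
```

```bash
python3 -c "
from h import *
d=grab('wrist','w15.png'); pads(d); blobs(d,.009,.045,(.47,.64,.24,.33));blobs(d,.009,.045,(.475,.64,.145,.22)); plan(.5,.29,.15,0)
d=grab('top','t15.png');blobs(d,.008,.06,(.4,.55,-.4,-.08),10)"
```

```text
red [255. 131.] [52. 52.] z 0.0048 at z=.006 [0.5565 0.2918 0.006 ] depth median [0.5612 0.2963 0.0048]
green [373.5  76. ] [56. 57.] z 0.0048 at z=.006 [0.6062 0.1859 0.006 ] depth median [0.6076 0.1897 0.0048]
yellow [458.5  94.5] [14.  54.7] z 0.0048 at z=.006 [0.5921 0.1033 0.006 ] depth median [0.5907 0.102  0.0048]
px [257. 134.] 889 rect c [557.2 289.5] size [29.2 26.7] yaw 0.0 z 29.3 circ [557.2 289.6  14.9] mean [557.3 289.5]
px [376.  77.] 668 rect c [605.6 185.7] size [24.4 26.9] yaw 91.0 z 12.2 circ [605.4 185.8  13.6] mean [605.8 186.2]
px [382. 135.] 699 rect c [557.9 181.7] size [ 6.9 81.3] yaw 90.6 z 34.1 circ [557.9 181.7  40.8] mean [557.8 183. ]
px [366. 182.] 1812 rect c [509.2 185.2] size [48.8 49.3] yaw 130.4 z 13.9 circ [508.6 185.   25.6] mean [509.6 184.8]
t 33.45 pos [0.5154 0.2895 0.158 ] yaw -0.02 tilt [ 0.0001 -0.0001] move units [-0.38 -0.01  0.2 ] turn units [ 0. -0. -0.] opening 0.0425
px [277. 186.] 63 rect c [ 518.  -100.8] size [17.2 41. ] yaw 126.7 z 12.9 circ [ 515.3 -102.8   20.6] mean [ 517.5 -100.7]
px [284. 193.] 59 rect c [ 498.5 -120.5] size [15.6 35.2] yaw 134.7 z 13.7 circ [ 499.9 -119.1   17.6] mean [ 498.7 -119.8]
px [370. 219.] 198 rect c [ 424.8 -352.5] size [21.  74.4] yaw 133.8 z 19.6 circ [ 425.5 -352.1   37.5] mean [ 425.8 -352.7]
```

View pics/w15.png

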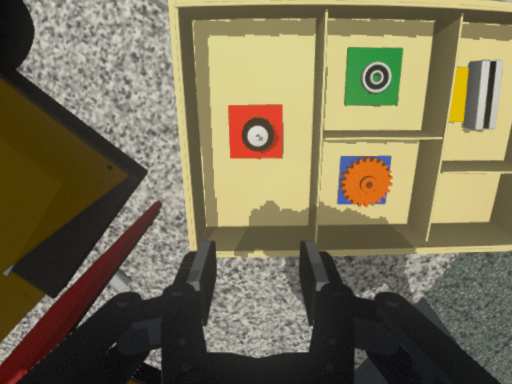

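The motor is standing on red (257,134), the bearing is on green, the gear on blue and the profile on yellow, all centred to within about 3 mm. The long profile and large bearing haven't moved, so I'm handing the job in.

```bash
python3 -c "
from station import ctrl
print(ctrl.finish_job())"
```

```text
the job is handed in; nothing more can be done
None
```

The drive kit is in the tray and the job is handed in at about 33 s of the 128 s allowed: all four parts measured within about 3 mm of their pad centres, same way up, with the long profile and large bearing left where they were; the judge gave no verdict.

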